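# Wedge a redwood strip tight in the bench jig

### The job

Wedge the redwood strip tight in the bench jig: take the red-headed wedge out of its rack, stand it thin end down in the gap between the strip and the tapered fence, near the middle, and let go of it while it is still loose. Then tap or press its head down until it has locked firmly and grips the strip by itself, without crushing the strip. Leave the strip sitting in the jig and everything else on the bench as it is.

Things in the scene. Friction and masses are not known exactly. Their poses are not given: they have to be found in the camera images.
- wedge: Loose waxed wooden wedge, red-painted head, 95 mm long, 30 mm wide (y), 90 g; stands thin end down in the rack, leaning a degree or two. Origin: centre of the thin end; z up to the head. Flat side at x = -2 mm, sloping side at x = 2 mm + z/5: 4 mm thick at the tip, 23 mm at the head. Grip across y, 70 to 90 mm above the tip. Set it in with its x along the jig's x, flat side to the strip.
- wedge_head (a point): Centre of the wedge's flat top, 23x30 mm, 95 mm above the tip and 9.5 mm to +x of the tip's centre. Let go, the wedge stands 25 to 58 mm deep in the gap. Locking takes 20 to 25 N of push on the head (slow taps or press) and 2 to 15 mm more depth; 8 N leaves it loose, over 30 N may crush the strip. 1 mm of gap is 5 mm of depth: judge by force.
- rack: Fixed wooden block, 60x75x40 mm, with a pocket 32 mm deep in which the wedge stands 8 mm above the bench, its x and y along the wedge's. Origin: centre of the underside, below the wedge's tip. The wedge lifts straight out.
- jig: Dark wooden jig fixed to the bench, yaw up to 0.4 rad, base 145x110x10 mm. Origin on the bench, z up. Along its x: jaw (100 mm long in y, 66 mm high) with a sprung black rubber pad, upright face at x = -30 mm, that yields 1 mm per 8 N; white slippery ledge under the strip; gap, open down to the bench; tapered fence, top 72 mm high; behind it a flange with two wing bolts, up to 36 mm high.
- ledge_mid (a point): Centre of the ledge that carries the strip, 44 mm above the bench. Beyond the strip (jig's +x) is the gap, then the fence, 90 mm long in y. Its face leans like the wedge (1 in 5), so the gap narrows downward. The fence is bolted down at a new setting each time and does not yield: at the top its face is anywhere from 23.5 to 27.5 mm to the jig's +x of this point.
- strip: Loose redwood strip, 145 mm long (along the jig's y), 22 mm thick (jig's x), 28 mm high, on edge on the ledge, top 72 mm above the bench, ends sticking out of the jig, 0.5 to 2 mm off the pad. Origin: middle of its face toward the pad, 58 mm above the bench; its own z is level, along the jig's x, so the face beside the gap lies at z = 22 mm. The wedge pushes it against the pad.
- sanding_block: small redwood block wrapped in pale abrasive, 36x78x24 mm; origin at the centre of its underside; loose bystander, leave where it is
- dowel_short: pale upright wooden plug, 29 mm thick, 36 mm tall; origin at the centre of its underside; loose bystander, leave where it is
- wood_block: plain pale maple block, 64x41x24 mm; origin at the centre of its underside; loose bystander, leave where it is
- teal_pad: teal clamp pad with a black top, 30x45x34 mm; origin at the centre of its underside; loose bystander, leave where it is
Not all that is in view belongs to the job. There is more than one size of the jig; the job needs the largest.

How it is judged:
By the outcome, as a careful person would: the job done as asked, in the order asked, and still so for the second after the job is handed in, with the robot touching nothing.
It also fails if it takes over 56 s, if anything falls off the work surface, if the arm or the gripper's body presses on something with over 40 N, if the wrist force passes 120 N, or if a joint passes its speed limit or range.

### The arm

A 7-joint arm with a two-finger parallel gripper is mounted at the origin on a cart in front of the work surface, level with it; the furniture and walls round the work are solid. World frame = base frame: x ahead of the robot, y to its left, z up, the work surface at z = 0. Lengths are in m, angles in rad, forces in N, time in s.
With the tool pointing down it reaches from about 0.425 to 0.925 m from the base axis. Payload 6.8 kg.
Tool frame: the origin (TCP) lies midway between the tips of the shut fingers; the grasp point (between the pads) lies 19 mm behind it; z points along the fingers, y is the line along which they close (so a half turn about z gives the same grasp; the last joint's range is limited). The gripper opens to 88 mm and grips with 3 to 60 N. Pads are 20 mm wide; open, the fingers measure 115 mm over their backs; the gripper's body (75 mm by 178 mm) begins 61 mm behind the grasp point.
Start: joints at [-1.286, 0.477, 0.022, 1.555, -0.011, 1.109, -0.083], TCP at [0.258, 0.624, 0.223] pointing down, gripper open.
Joint ranges: [-2.96, 2.96], [-0.34, 2.1], [-1.41, 1.46], [0.24, 2.44], [-1.37, 4.51], [0.17, 1.92], [-2.96, 2.96]. Speed limits (rad/s): [2.39, 2.39, 3.14, 3.14, 3.14, 3.14, 3.14].

### API

Orientations are given as a unit quaternion [x, y, z, w].
In Python, from station import sense, grab_frame, hand_in gives the robot as it stands.
- The arm moves only by the shell command python3 -m inch 'ROWS' [OPENING] [FORCE]. ROWS is a JSON object of lists of equal length, an entry for each row: "xyz": the shift along the world's x, y, z in m, a list of three; "turn": the turn about the world's z in degrees. In form: {"xyz": [[dx, dy, dz], ...], "turn": [turn, ...]}. A call has 1 to 10 rows; each row shifts and turns the commanded pose from where the row before left it; what a row does not reach is not made up. A row lasts 1/12 s, in which the tool goes at most 41.7 mm and 7.16 degrees, less where a joint would pass 70% of its speed; a pose out of reach is approached as far as the arm can. A call is refused whole if a number of a shift passes 0.0417 or a number of a turn 7.16, either way. A call with a gripper value outside its range is refused whole. OPENING is the finger opening in m, from 0 to 0.0878, set as the call begins (- or left out, the last holds). The fingers move at their own pace and stop on an object; FORCE is the grip in N (left out, the last holds). Time passes only in rows, so rows that do not move let the fingers close. It gives the time, the measured TCP pose, the force, the opening and the grip force at its end, in the units of the state.
- sense(): the state, without advancing time (a new reading comes with each control period).
- grab_frame(name): name is "scene" or "top" or "wrist"; returns a dict with "frame" (384x512x3 uint8, red, green, blue), "range_z" (384x512 float32, m along the optical axis (not along the pixel's ray), 0 where there is no reading), "vertical_fov" (degrees; the focal length in pixels is half the picture's height over the tangent of half this angle, whatever the lens; pixels are square), "cx", "cy" (the principal point, pixels), "cam_to_world" (4x4, takes a point from camera to world coordinates). Camera axes: x right, y up, looking along -z (the intrinsics and any distortion apply to the point x, -y, -z); pixel columns grow to the right and rows downward; lengths in m; the calibration is good to about 2 mm. A picture is of the moment at which its call begins.
- hand_in(): hands the job in; it is judged then, once.
The state is a dict: "time_s": time; "joint_positions": joint angles; "qd": joint speeds; "effort": joint torques, N m; "tool_pos": TCP position; "tcp_rot": TCP orientation; "ft_force": force on the tool from outside, world axes, zero at the start; "wrist_torque": the same for the moment, N m; "finger_gap": opening from 0.0 (shut) to 1.0 (fully open); "gripper_force": force on a finger pad.
Only numpy, scipy, OpenCV 4.12 (cv2) and the standard library are available. Lean on these libraries where they do the work, as an engineer would, in place of code of your own. Each camera call takes 0.05 s, during which the arm holds its last target. There are 200 camera calls.

## Working session

There is one attempt and no reset: what is moved stays moved. The work goes in short steps, Python scripts to look and compute and a shell command to move; the robot and the scene stay as the last step left them, time stands still between calls to the robot, and variables do not carry over. Pictures are saved under pics/ and viewed, at most 10 in all, crops included, and the job is handed in when it is done.

```bash
mkdir -p pics; ls; cat > h.py <<'E'
import numpy as np, cv2
from station import sense, grab_frame, hand_in
def snap(n, f):
    g=grab_frame(n); np.savez('pics/'+f+'.npz',**g); cv2.imwrite('pics/'+f+'.png',g['frame'][...,::-1]); return g
def load(f): return dict(np.load('pics/'+f+'.npz'))
def cloud(g):
    H,W=g['range_z'].shape; f=H/2/np.tan(np.radians(float(g['vertical_fov']))/2)
    v,u=np.mgrid[:H,:W]; d=g['range_z']
    P=np.stack([(u-g['cx'])/f*d,-(v-g['cy'])/f*d,-d,np.ones_like(d)],-1)@g['cam_to_world'].T
    return P[...,:3]
E
python3 - <<'E'
from h import *
g=snap('top','t0'); s=snap('scene','s0')
print([k for k in g],g['vertical_fov'],g['cx'],g['cy'],g['cam_to_world'].round(3).tolist())
b=np.hstack([g['frame'],])
cv2.imwrite('pics/t0b.png',cv2.resize(b[...,::-1],(800,600)))
print(sense())
E
```

```text
pics
['frame', 'range_z', 'vertical_fov', 'cx', 'cy', 'cam_to_world'] 42.0963423299454 253.29225446684848 186.75933102430818 [[0.028, 0.992, -0.12, 0.375], [-1.0, 0.028, -0.005, -0.025], [-0.002, 0.12, 0.993, 1.463], [0.0, 0.0, 0.0, 1.0]]
{'time_s': 0.1, 'joint_positions': array([-1.2860942 ,  0.47768606,  0.02236821,  1.55632698, -0.01148793,
        1.10927845, -0.08311589]), 'qd': array([-0.00059347, -0.00249588,  0.00096099, -0.00242747,  0.00020756,
       -0.00010439, -0.00041944]), 'effort': array([ 4.86684643e-03, -5.84090316e+01,  1.54011447e+00, -2.73315847e+01,
       -5.42587310e-02,  1.31030084e-02,  5.66592132e-05]), 'tool_pos': array([0.25820197, 0.62309549, 0.22181129]), 'tcp_rot': array([ 1.95147132e-01,  9.80773664e-01, -7.80380430e-04, -8.64695006e-05]), 'ft_force': array([-0.16510627, -0.12297257,  0.18325075]), 'wrist_torque': array([ 0.00157306,  0.00365548, -0.04285975]), 'gripper_force': 0.0, 'finger_gap': 1.0005336191110812}
```

View pics/t0b.png

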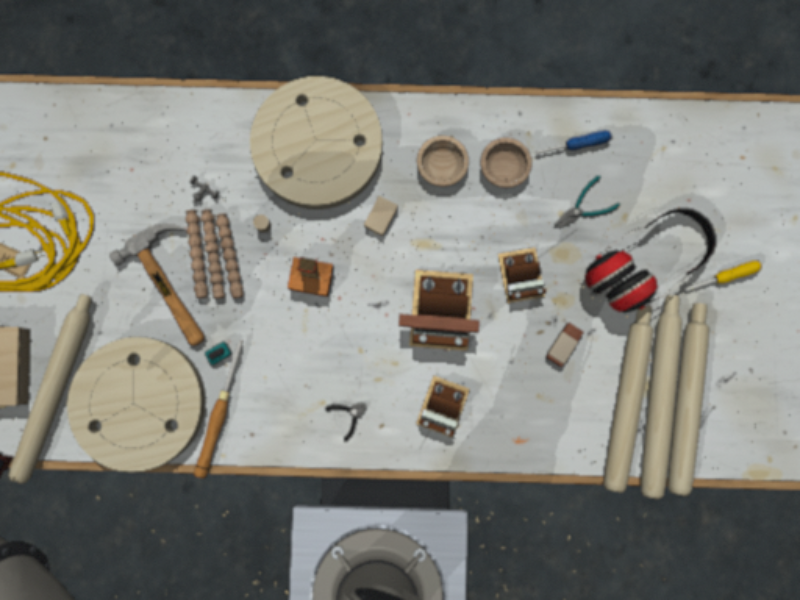

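View pics/s0.png

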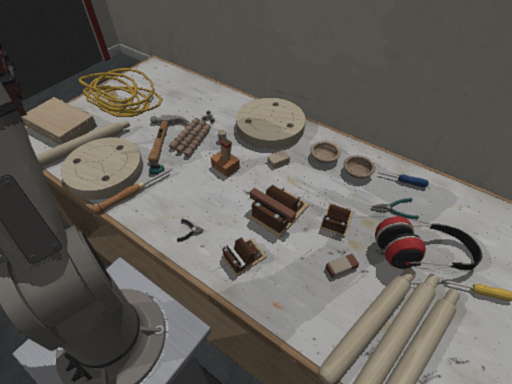

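The top view shows three jigs: large at (443,310) carrying the strip, small ones at (522,275) and (442,408). The large one with the strip fits. The wedge rack is the orange block at (311,277), and the scene view shows the wedge standing in it at (224,145). Next I measure both and confirm them in a crop.

```bash
python3 - <<'E'
from h import *
g=load('t0'); P=cloud(g)
im=g['frame'][...,::-1]
a=cv2.resize(im[155:200,175:225],None,fx=8,fy=8,interpolation=cv2.INTER_CUBIC)
b=cv2.resize(im[165:230,250:312],None,fx=6,fy=6,interpolation=cv2.INTER_CUBIC)
h=max(a.shape[0],b.shape[0]); a=cv2.copyMakeBorder(a,0,h-a.shape[0],0,0,0); b=cv2.copyMakeBorder(b,0,h-b.shape[0],0,0,0)
o=np.hstack([a,b]); cv2.imwrite('pics/c0.png',o); print(o.shape)
def box(r0,r1,c0,c1,z0,z1):
    Q=P[r0:r1,c0:c1].reshape(-1,3); Q=Q[(Q[:,2]>z0)&(Q[:,2]<z1)]
    r=cv2.minAreaRect((Q[:,:2]*1000).astype(np.float32)); print(len(Q),np.median(Q,0).round(3),[np.round(x,1) for x in r])
print('rack');box(155,200,175,225,.03,.05);print('wedge');box(150,200,175,225,.085,.13)
print('strip');box(165,230,250,312,.06,.085);print('base');box(165,230,250,312,.008,.09)
for n,(r,c) in dict(table=(220,240)).items(): print(n,P[r,c].round(3))
E
```

```text
(390, 772, 3)
rack
415 [0.567 0.139 0.04 ] [array([574.2, 142.4]), array([74.8, 60.4]), np.float64(81.2)]
wedge
106 [0.584 0.141 0.102] [array([584.9, 141.3]), array([31.6, 23.7]), np.float64(81.0)]
strip
1050 [ 0.495 -0.099  0.07 ] [array([499.1, -95.7]), array([143.8,  91.3]), np.float64(87.5)]
base
1838 [ 0.51  -0.1    0.065] [array([521.3, -88.1]), array([157.6, 148.1]), np.float64(89.9)]
table [ 0.452  0.019 -0.001]
```

View pics/c0.png

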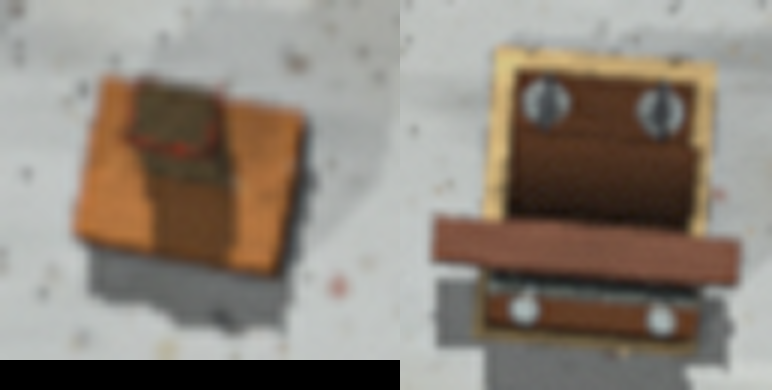

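The crop confirms both: the rack with its wedge (red-rimmed head), and the jig with the strip lying across it, fence and flange toward world +x. The wedge head measures z = 0.102 m and 31.6x23.7 mm, as described, at yaw -9°. The jig is at about -2.5°. I'll approach now.

```bash
python3 -m inch '{"xyz":[[0.0204,-0.0301,0],[0.0204,-0.0301,0],[0.0204,-0.0301,0],[0.0204,-0.0301,0],[0.0204,-0.0301,0],[0.0204,-0.0301,0],[0.0204,-0.0301,0],[0.0204,-0.0301,0]],"turn":[1.7,1.7,1.7,1.7,1.7,1.7,1.7,1.7]}' 0.07
python3 -m inch '{"xyz":[[0.0204,-0.0301,0],[0.0204,-0.0301,0],[0.0204,-0.0301,0],[0.0204,-0.0301,0],[0.0204,-0.0301,0],[0.0204,-0.0301,0],[0.0204,-0.0301,0],[0.0204,-0.0301,0],[0,0,0]],"turn":[0,0,0,0,0,0,0,0,0]}'
python3 - <<'E'
from h import *
g=snap('wrist','w1'); print(g['cam_to_world'].round(3).tolist(),sense()['tool_pos'])
P=cloud(g); m=(P[...,2]>.095)&(P[...,2]<.115)&(abs(P[...,0]-.585)<.04)&(abs(P[...,1]-.141)<.04)&(g['range_z']>0)
Q=P[m]; print(len(Q)); 
if len(Q): print(np.median(Q,0).round(4),cv2.minAreaRect((Q[:,:2]*1000).astype(np.float32)))
E
```

```text
time_s: 0.77
tool_pos: [0.4221, 0.381, 0.2224]
tcp_rot: [0.077, 0.997, -0.0, -0.0]
ft_force: [0.2, 0.1, -0.8]
finger_gap: 0.797
gripper_force: 0.0
time_s: 1.52
tool_pos: [0.5882, 0.1331, 0.2226]
tcp_rot: [0.083, 0.997, -0.002, 0.001]
ft_force: [0.2, -1.3, -0.2]
finger_gap: 0.795
gripper_force: 0.0
[[0.164, -0.944, -0.287, 0.51], [0.986, 0.155, 0.053, 0.148], [-0.006, -0.292, 0.956, 0.384], [0.0, 0.0, 0.0, 1.0]] [0.5864143  0.13693859 0.22231911]
709
[0.5831 0.1409 0.1024] ((583.8262939453125, 140.74380493164062), (30.264081954956055, 23.599092483520508), 80.73422241210938)
```

View pics/w1.png

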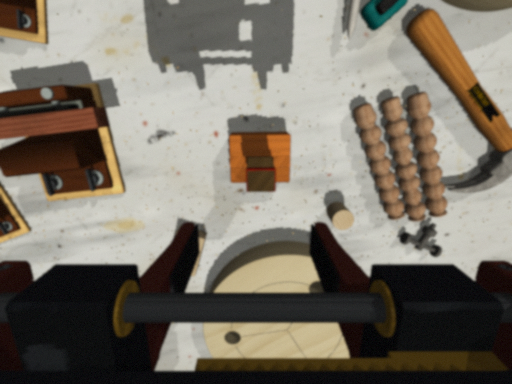

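The wrist view shows the rack at (260,158) with the wedge head at (261,180), and no other objects between the fingers. The head reads (0.584, 0.141, 0.102), agreeing with the top view. I'll descend and grip.

```bash
python3 -m inch '{"xyz":[[-0.0015,-0.0005,-0.030],[0,0,-0.035],[0,0,-0.035],[0,0,-0.030],[0,0,-0.021],[0,0,0],[0,0,0]],"turn":[0,0,0,0,0,0,0]}'
python3 -m inch '{"xyz":[[0,0,0],[0,0,0],[0,0,0],[0,0,0],[0,0,0]],"turn":[0,0,0,0,0]}' 0.02 25
```

```text
time_s: 2.15
tool_pos: [0.5819, 0.1424, 0.0708]
tcp_rot: [0.077, 0.997, -0.0, -0.001]
ft_force: [-0.6, 0.0, 0.7]
finger_gap: 0.8
gripper_force: 0.0
time_s: 2.57
tool_pos: [0.5837, 0.1417, 0.0726]
tcp_rot: [0.078, 0.997, 0.0, 0.001]
ft_force: [0.2, -0.3, -0.2]
finger_gap: 0.456
gripper_force: 0.0
```

```bash
python3 -m inch '{"xyz":[[0,0,0],[0,0,0],[0,0,0],[0,0,0]],"turn":[0,0,0,0]}'
python3 -m inch '{"xyz":[[0,0,0.010],[0,0,0.02],[0,0,0.03],[0,0,0.03],[0,0,0.01],[0,0,0]],"turn":[0,0,0,0,0,0]}'
```

```text
time_s: 2.9
tool_pos: [0.5834, 0.1413, 0.0719]
tcp_rot: [0.078, 0.997, -0.0, 0.0]
ft_force: [-1.4, -1.7, 3.1]
finger_gap: 0.343
gripper_force: 25.0
time_s: 3.4
tool_pos: [0.5851, 0.1421, 0.1749]
tcp_rot: [0.078, 0.997, 0.001, 0.003]
ft_force: [-0.2, 0.3, -0.9]
finger_gap: 0.339
gripper_force: 25.0
```

```bash
python3 -m inch '{"xyz":[[-0.01,-0.029,0],[-0.01,-0.029,0],[-0.01,-0.029,0],[-0.01,-0.029,0],[-0.01,-0.029,0],[-0.01,-0.029,0],[-0.01,-0.029,0],[-0.01,-0.029,0],[0,0,0],[0,0,0]],"turn":[1,1,1,1,1,1,0.5,0,0,0]}'
python3 - <<'E'
from h import *
g=snap('wrist','w2'); print(g['cam_to_world'].round(3).tolist(),sense()['tool_pos'])
E
```

```text
time_s: 4.23
tool_pos: [0.5016, -0.0921, 0.1703]
tcp_rot: [0.023, 1.0, -0.0, -0.001]
ft_force: [-1.0, -0.8, -0.4]
finger_gap: 0.338
gripper_force: 25.0
[[0.045, -0.957, -0.287, 0.423], [0.999, 0.042, 0.015, -0.088], [-0.002, -0.287, 0.958, 0.332], [0.0, 0.0, 0.0, 1.0]] [ 0.50244097 -0.09034471  0.17050284]
```

View pics/w2.png

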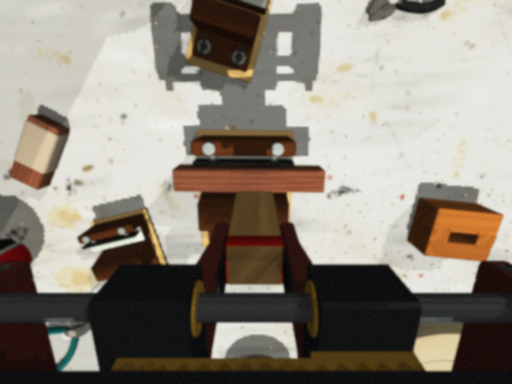

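The wrist view shows the strip at rows 167-191 (columns 173-325), the fence and gap just below it, and the wedge in the hand at (253,220) with its flat side facing the strip. I'll measure the gap from depth.

```bash
python3 - <<'E'
from h import *
for n in ['w2','t0']:
    P=cloud(load(n)).reshape(-1,3); P=P[(abs(P[:,0]-.5)<.12)&(abs(P[:,1]+.095)<.1)]
    th=-2.5
    for it in range(2):
        c,s=np.cos(np.radians(th)),np.sin(np.radians(th))
        X=P[:,0]*c+P[:,1]*s; Y=-P[:,0]*s+P[:,1]*c   # jig-rotated coords
        Ym=-.095*c-.5*s
        ends=(P[:,2]>.06)&(P[:,2]<.08)&(abs(Y-Ym)>.053)
        r=cv2.minAreaRect((P[ends][:,:2]*1000).astype(np.float32)); 
        d=cv2.fitLine((P[ends][:,:2]*1000).astype(np.float32),cv2.DIST_HUBER,0,.01,.01).ravel()
        a=np.degrees(np.arctan2(d[1],d[0])); a=a%180; th=a-90
    print(n,'strip rect',r,'yaw',th,'z',np.median(P[ends][:,2]),'X range strip',np.percentile(X[ends],[2,50,98]),'Yends',Y[ends].min(),Y[ends].max())
    # profile: z vs X for slices
    for lo,hi in [(-.042,-.02),(.02,.042)]:
        m=(Y-(Y[ends].min()+Y[ends].max())/2>lo)&(Y-(Y[ends].min()+Y[ends].max())/2<hi)
        print([ (round(x*1000),round(1000*float(np.median(P[m&(abs(X-x)<.001)][:,2])),0)) for x in np.arange(.43,.60,.003) if (m&(abs(X-x)<.001)).sum()>0])
E
```

```text
w2 strip rect ((476.2240295410156, -95.71983337402344), (145.34429931640625, 47.870086669921875), 87.02818298339844) yaw -3.863655 z 0.07151372178735724 X range strip [0.46251612 0.49234234 0.50497943] Yends -0.13858375097485012 0.006778885223929072
[(430, -0.0), (433, -0.0), (436, -0.0), (439, -0.0), (442, 0.0), (445, -0.0), (448, -0.0), (451, -0.0), (454, 9.0), (457, 33.0), (460, 66.0), (463, 67.0), (466, 67.0), (469, 66.0), (472, 65.0), (475, 268.0), (478, 274.0), (481, 274.0), (484, 284.0), (487, 274.0), (490, 274.0), (493, 274.0), (496, 72.0), (499, 72.0), (502, 72.0), (505, 71.0), (514, 52.0), (517, 67.0), (520, 72.0), (523, 72.0), (526, 72.0), (529, 72.0), (532, 72.0), (535, 72.0), (538, 72.0), (541, 72.0), (544, 72.0), (547, 70.0)]
[(430, -0.0), (433, -0.0), (436, -0.0), (439, -0.0), (442, -0.0), (445, -1.0), (448, -0.0), (451, -1.0), (454, 9.0), (457, 45.0), (460, 66.0), (463, 69.0), (466, 68.0), (469, 66.0), (472, 267.0), (475, 273.0), (478, 274.0), (481, 274.0), (484, 284.0), (487, 276.0), (490, 73.0), (493, 73.0), (496, 211.0), (499, 226.0), (502, 227.0), (505, 223.0), (5
[... 1108 characters left out ...]
1.0), (433, 2.0), (436, -2.0), (439, -2.0), (442, -1.0), (445, -0.0), (448, 2.0), (451, 1.0), (454, 9.0), (457, 12.0), (460, 65.0), (463, 66.0), (466, 69.0), (469, 66.0), (475, 49.0), (478, 50.0), (481, 64.0), (484, 68.0), (487, 72.0), (490, 71.0), (493, 68.0), (496, 73.0), (499, 70.0), (502, 75.0), (505, 70.0), (511, 34.0), (514, 51.0), (517, 63.0), (520, 72.0), (523, 70.0), (526, 70.0), (529, 72.0), (532, 72.0), (535, 72.0), (538, 71.0), (541, 71.0), (544, 69.0), (547, 70.0), (550, 11.0), (553, 8.0), (556, 18.0), (559, 18.0), (562, 16.0), (565, 17.0), (568, 18.0), (571, 17.0), (574, 20.0), (577, 20.0), (580, 15.0), (583, 15.0), (586, 16.0), (589, 12.0), (592, 9.0), (595, 10.0), (598, 9.0)]
```

```bash
python3 - <<'E'
from h import *
g=load('w2'); P0=cloud(g); P=P0.reshape(-1,3); P=P[(abs(P[:,0]-.5)<.12)&(abs(P[:,1]+.095)<.1)]
tip=(P[:,2]>.0685)&(P[:,2]<.076)
def XY(P,th):
    c,s=np.cos(np.radians(th)),np.sin(np.radians(th)); return P[:,0]*c+P[:,1]*s,-P[:,0]*s+P[:,1]*c
X,Y=XY(P,-3.0)
# strip gap edge & near edge per Y bins
ym=(Y[tip].min()+Y[tip].max())/2; print('ymid',ym, Y[tip].min(),Y[tip].max())
def edges(name,m,f):
    ys,xs=[],[]
    for y in np.arange(ym-.072,ym+.072,.003):
        k=m&(abs(Y-y)<.0015)
        if k.sum()>3: ys.append(y); xs.append(f(X[k]))
    ys=np.array(ys); xs=np.array(xs); b=abs(xs-np.median(xs))<.006; p=np.polyfit(ys[b]-ym,xs[b],1); print(name,'X@mid',p[1].round(4),'extra yaw',-np.degrees(p[0]).round(2),b.sum(),'res',np.std(xs[b]-np.polyval(p,ys[b]-ym)).round(4))
edges('strip gap edge',tip&(X<.512),np.max); edges('strip pad edge',tip&(X>.47)&(X<.512)&(abs(Y-ym)>.054),np.min)
edges('fence top edge',tip&(X>.512),np.min)
edges('fence end',tip&(X>.512)&(abs(Y-ym)<.06),np.max)
f=tip&(X>.516); print('fence Y range',Y[f].min(),Y[f].max())
# wedge
W=P0[190:262,226:284].reshape(-1,3); W=W[(W[:,2]>.1)&(W[:,2]<.215)]; x,y=XY(W,-3.0)
for z in np.arange(.105,.215,.008):
    k=abs(W[:,2]-z)<.004
    if k.sum()>5: print(z.round(3),k.sum(),np.percentile(x[k],[5,50,95]).round(4),np.percentile(y[k],[2,98]).round(4))
print('tip z',W[:,2].min(), 'top',np.percentile(W[:,2],99)); t=sense()
t=t['tool_pos']; print(t,XY(t[None],-3.0))
E
```

```text
ymid -0.07066114129952694 -0.14333254819397784 0.0020102655949239615
strip gap edge X@mid 0.5043 extra yaw -0.04 49 res 0.0004
strip pad edge X@mid 0.4831 extra yaw -0.05 14 res 0.0002
fence top edge X@mid 0.5163 extra yaw -0.03 18 res 0.0002
fence end X@mid 0.5374 extra yaw 1.39 10 res 0.0019
fence Y range -0.12107882291073532 -0.031142902197318658
0.105 24 [0.4936 0.4938 0.4941] [-0.0789 -0.0507]
0.113 117 [0.4935 0.4938 0.4943] [-0.0791 -0.0506]
0.121 120 [0.4936 0.494  0.4944] [-0.079  -0.0507]
0.129 135 [0.4938 0.4942 0.4946] [-0.0794 -0.0505]
0.137 159 [0.4939 0.4943 0.4948] [-0.079  -0.0505]
0.145 169 [0.4941 0.4945 0.4949] [-0.0791 -0.0502]
0.153 202 [0.4943 0.4947 0.4951] [-0.0792 -0.0505]
0.161 212 [0.4944 0.4948 0.4952] [-0.0792 -0.0505]
0.169 258 [0.4945 0.4949 0.4955] [-0.0797 -0.0492]
0.177 328 [0.4947 0.4951 0.4964] [-0.0813 -0.0483]
0.185 339 [0.4948 0.4953 0.4963] [-0.0807 -0.0489]
0.193 378 [0.4947 0.4952 0.4958] [-0.0795 -0.05  ]
0.201 1162 [0.4951 0.4989 0.5042] [-0.0791 -0.0503]
tip z 0.10712817432565078 top 0.2021085846146611
[ 0.50244097 -0.09034471  0.17050284] (array([0.50648067]), array([-0.06392517]))
```

Strip and fence edges agree with each other to 0.1°. The gap is about 12 mm at the top, and the strip is 21.2 mm thick and 145 mm long, as it should be. I'll hover just above the gap and check once more.

```bash
python3 -m inch '{"xyz":[[0.0054,-0.0052,0],[0.0054,-0.0052,-0.009],[0,0,-0.009],[0,0,-0.007],[0,0,0],[0,0,0],[0,0,0]],"turn":[0,0,0,0,0,0,0]}'
python3 - <<'E'
from h import *
g=snap('wrist','w3'); P0=cloud(g)
def XY(P,th=-3.0):
    c,s=np.cos(np.radians(th)),np.sin(np.radians(th)); return P[...,0]*c+P[...,1]*s,-P[...,0]*s+P[...,1]*c
X,Y=XY(P0); Z=P0[...,2]
for y in [-.125,-.115,-.105,-.1,-.05,-.045,-.038,-.025]:
    k=(abs(Y-y)<.0015)&(abs(Z-.072)<.003)&(X>.47)&(X<.55); x=np.sort(X[k]); 
    if len(x)>3:
        i=np.argmax(np.diff(x)); print(y,'strip edge',x[i].round(4),'fence',x[i+1].round(4))
m=(Z>.08)&(Z<.13)&(abs(Y+.075)<.025)&(abs(X-.506)<.012)
for z in np.arange(.08,.13,.006):
    k=m&(abs(Z-z)<.003)
    if k.sum()>5: print(z.round(3),k.sum(),np.percentile(X[k],[5,50,95]).round(4),np.percentile(Y[k],[2,98]).round(4))
print('tipz',Z[m].min(),sense()['tool_pos'])
cv2.imwrite('pics/w3c.png',cv2.resize(g['frame'][150:270,170:340][...,::-1],None,fx=4,fy=4,interpolation=cv2.INTER_CUBIC))
E
```

```text
time_s: 4.87
tool_pos: [0.514, -0.1006, 0.1465]
tcp_rot: [0.021, 1.0, 0.0, -0.0]
ft_force: [0.1, -0.4, -0.4]
finger_gap: 0.338
gripper_force: 25.0
-0.125 strip edge 0.5029 fence 0.5038
-0.115 strip edge 0.5049 fence 0.5165
-0.105 strip edge 0.5049 fence 0.5162
-0.1 strip edge 0.5049 fence 0.5162
-0.05 strip edge 0.5051 fence 0.5164
-0.045 strip edge 0.505 fence 0.5165
-0.038 strip edge 0.5049 fence 0.5162
-0.025 strip edge 0.4973 fence 0.4984
0.086 74 [0.5064 0.5067 0.5071] [-0.0867 -0.0588]
0.092 85 [0.5064 0.5068 0.5071] [-0.0875 -0.058 ]
0.098 102 [0.5065 0.5069 0.5072] [-0.0866 -0.0589]
0.104 105 [0.5066 0.507  0.5073] [-0.0874 -0.0581]
0.11 107 [0.5067 0.5071 0.5076] [-0.0871 -0.0584]
0.116 120 [0.5068 0.5072 0.5077] [-0.0868 -0.0588]
0.122 129 [0.5069 0.5073 0.5078] [-0.0872 -0.0584]
0.128 121 [0.507  0.5074 0.5078] [-0.0868 -0.0588]
tipz 0.0833337431031432 [ 0.51416145 -0.10071962  0.14680133]
```

View pics/w3c.png

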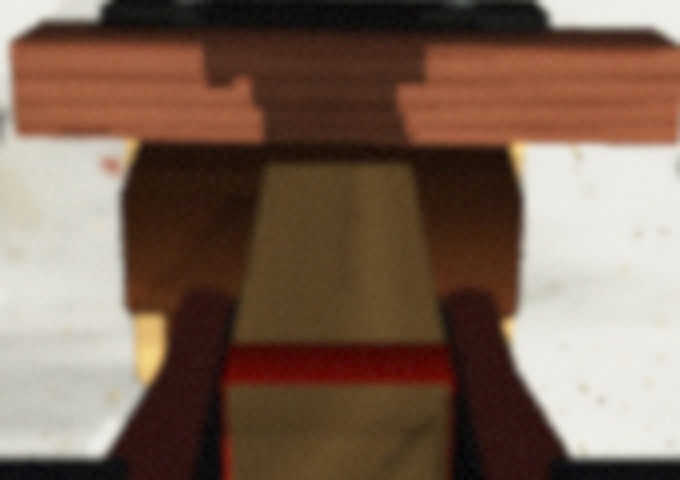

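The crop shows the wedge centred over the fence, with its tip just behind the strip's edge. The strip edge is at X=.505, the fence at .5163 and the wedge's flat at .5067. I'll shift 1 mm toward the strip and insert.

```bash
python3 -m inch '{"xyz":[[-0.001,0,-0.004],[0,0,-0.008],[0,0,-0.008],[0,0,0],[0,0,0]],"turn":[0,0,0,0,0]}'
python3 -m inch '{"xyz":[[0,0,-0.005],[0,0,-0.005],[0,0,-0.005],[0,0,-0.005],[0,0,0],[0,0,0]],"turn":[0,0,0,0,0,0]}'
```

```text
time_s: 5.33
tool_pos: [0.5125, -0.1009, 0.1259]
tcp_rot: [0.021, 1.0, -0.0, -0.001]
ft_force: [0.0, 0.8, 0.4]
finger_gap: 0.343
gripper_force: 25.0
time_s: 5.83
tool_pos: [0.5128, -0.1009, 0.1063]
tcp_rot: [0.021, 1.0, 0.0, -0.0]
ft_force: [0.3, -0.4, -0.5]
finger_gap: 0.341
gripper_force: 25.0
```

```bash
for i in 1 2 3; do python3 -m inch '{"xyz":[[0,0,-0.002],[0,0,0],[0,0,0]],"turn":[0,0,0]}' | egrep 'tool_pos|ft_f'; done
```

```text
tool_pos: [0.5131, -0.1009, 0.1047]
ft_force: [0.0, 0.7, -0.5]
tool_pos: [0.5131, -0.1009, 0.1026]
ft_force: [-0.7, 0.1, -1.9]
tool_pos: [0.5127, -0.1009, 0.1004]
ft_force: [-1.2, -0.0, -1.7]
```

```bash
python3 -m inch '{"xyz":[[0,0,0],[0,0,0],[0,0,0],[0,0,0],[0,0,0]],"turn":[0,0,0,0,0]}' 0.055
python3 -m inch '{"xyz":[[0,0,0.02],[0,0,0.035],[0,0,0.035],[0,0,0.01],[0,0,0],[0,0,0]],"turn":[0,0,0,0,0,0]}' 0 20
python3 -m inch '{"xyz":[[0,0,0],[0,0,0],[0,0,0]],"turn":[0,0,0]}'
python3 - <<'E'
from h import *
g=snap('wrist','w4'); P0=cloud(g)
def XY(P,th=-3.0):
    c,s=np.cos(np.radians(th)),np.sin(np.radians(th)); return P[...,0]*c+P[...,1]*s,-P[...,0]*s+P[...,1]*c
X,Y=XY(P0); Z=P0[...,2]
for y in [-.115,-.105,-.1,-.05,-.045,-.038]:
    k=(abs(Y-y)<.0015)&(abs(Z-.072)<.003)&(X>.47)&(X<.55); x=np.sort(X[k]); 
    if len(x)>3:
        i=np.argmax(np.diff(x)); print(y,'strip edge',x[i].round(4),'fence',x[i+1].round(4))
m=(Z>.085)&(Z<.15)&(abs(P0[...,0]-.515)<.03)&(abs(Y+.073)<.022)
Q=P0[m]; zt=np.percentile(Q[:,2],95); H=Q[Q[:,2]>zt-.004]
print(zt,np.median(H,0),cv2.minAreaRect((H[:,:2]*1000).astype(np.float32)),sense()['tool_pos'])
cv2.imwrite('pics/w4c.png',cv2.resize(g['frame'][130:290,150:360][...,::-1],None,fx=3,fy=3))
E
```

```text
time_s: 7.0
tool_pos: [0.5133, -0.1009, 0.1008]
tcp_rot: [0.021, 1.0, -0.0, 0.0]
ft_force: [0.2, 0.8, -0.2]
finger_gap: 0.617
gripper_force: 0.0
time_s: 7.5
tool_pos: [0.5131, -0.1008, 0.2006]
tcp_rot: [0.021, 1.0, 0.0, 0.0]
ft_force: [0.1, 0.2, -0.9]
finger_gap: 0.209
gripper_force: 0.0
time_s: 7.75
tool_pos: [0.5121, -0.1008, 0.1991]
tcp_rot: [0.021, 1.0, -0.0, -0.001]
ft_force: [-0.2, 0.9, -0.4]
finger_gap: 0.012
gripper_force: 0.0
-0.115 strip edge 0.503 fence 0.5163
-0.105 strip edge 0.5029 fence 0.5166
-0.1 strip edge 0.5028 fence 0.5164
-0.05 strip edge 0.5023 fence 0.5165
-0.045 strip edge 0.5021 fence 0.5163
-0.038 strip edge 0.5033 fence 0.5165
0.11888357198165417 [ 0.50954869 -0.10000078  0.11789732] ((509.8627624511719, -99.80908203125), (30.052913665771484, 23.35120391845703), 87.73365020751953) [ 0.5123588  -0.10082539  0.19941454]
```

View pics/w4c.png

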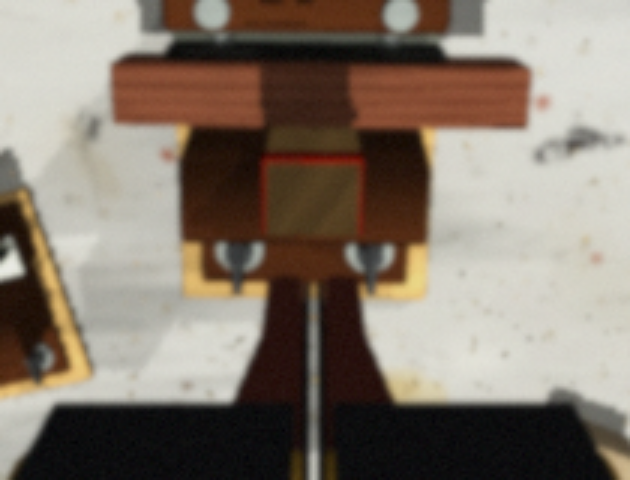

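The wedge stands loose and upright in the gap with its head at (0.510,-0.100,0.118), so it is about 49 mm deep. The strip has slid to the pad. Now I press with the shut fingers.

```bash
python3 -m inch '{"xyz":[[-0.003,0.001,-0.02],[0,0,-0.025],[0,0,-0.02],[0,0,-0.01],[0,0,0],[0,0,0],[0,0,0]],"turn":[0,0,0,0,0,0,0]}'
for i in 1 2 3 4 5 6; do python3 -m inch '{"xyz":[[0,0,-0.001],[0,0,0],[0,0,0]],"turn":[0,0,0]}' | egrep 'tool_pos|ft_f'; done
```

```text
time_s: 8.38
tool_pos: [0.5108, -0.1001, 0.1265]
tcp_rot: [0.021, 1.0, -0.0, 0.001]
ft_force: [0.7, 0.3, -0.3]
finger_gap: 0.009
gripper_force: 0.0
tool_pos: [0.5105, -0.0999, 0.1254]
ft_force: [0.1, -0.5, -0.9]
tool_pos: [0.5101, -0.0999, 0.1237]
ft_force: [-0.4, -0.1, 0.1]
tool_pos: [0.51, -0.0999, 0.1226]
ft_force: [-0.9, 0.5, -0.5]
tool_pos: [0.51, -0.0999, 0.1216]
ft_force: [1.2, -0.2, 0.4]
tool_pos: [0.51, -0.0999, 0.1206]
ft_force: [0.2, 0.3, -0.2]
tool_pos: [0.51, -0.0999, 0.1196]
ft_force: [-1.0, 0.3, -0.7]
```

```bash
for i in 1 2 3 4 5 6; do python3 -m inch '{"xyz":[[0,0,-0.001],[0,0,0],[0,0,0]],"turn":[0,0,0]}' | egrep 'tool_pos|ft_f'; done
```

```text
tool_pos: [0.5102, -0.0999, 0.1187]
ft_force: [-0.0, 0.3, 0.8]
tool_pos: [0.5101, -0.0999, 0.1178]
ft_force: [-1.6, -0.5, 3.4]
tool_pos: [0.5101, -0.0999, 0.117]
ft_force: [-1.8, -0.2, 6.3]
tool_pos: [0.51, -0.0999, 0.1162]
ft_force: [-2.4, 0.8, 7.8]
tool_pos: [0.51, -0.1, 0.1154]
ft_force: [-3.6, 0.6, 10.5]
tool_pos: [0.51, -0.1, 0.1146]
ft_force: [-3.4, -0.8, 13.5]
```

```bash
for i in 1 2 3; do python3 -m inch '{"xyz":[[0,0,-0.001],[0,0,0],[0,0,0]],"turn":[0,0,0]}' | egrep 'tool_pos|ft_f'; done
```

```text
tool_pos: [0.5099, -0.1, 0.1138]
ft_force: [-6.4, 0.6, 16.4]
tool_pos: [0.5098, -0.1001, 0.1131]
ft_force: [-6.2, 0.4, 18.0]
tool_pos: [0.5098, -0.1001, 0.1123]
ft_force: [-6.7, 0.9, 21.9]
```

```bash
python3 -m inch '{"xyz":[[0,0,-0.0004],[0,0,0],[0,0,0]],"turn":[0,0,0]}' | egrep 'tool_pos|ft_f'; python3 -m inch '{"xyz":[[0,0,0],[0,0,0]],"turn":[0,0]}' | egrep 'tool_pos|ft_f'
```

```text
tool_pos: [0.5099, -0.1001, 0.1121]
ft_force: [-8.7, 1.3, 23.9]
tool_pos: [0.5099, -0.1001, 0.1121]
ft_force: [-8.3, 1.5, 24.1]
```

```bash
python3 -m inch '{"xyz":[[0,0,0.002],[0,0,0.003],[0,0,0.02],[0,0,0.03],[0,0,0.03],[0,0,0],[0,0,0]],"turn":[0,0,0,0,0,0,0]}'
python3 - <<'E'
from h import *
g=snap('wrist','w5'); P0=cloud(g)
def XY(P,th=-3.0):
    c,s=np.cos(np.radians(th)),np.sin(np.radians(th)); return P[...,0]*c+P[...,1]*s,-P[...,0]*s+P[...,1]*c
X,Y=XY(P0); Z=P0[...,2]
for y in [-.115,-.1,-.05,-.038]:
    k=(abs(Y-y)<.0015)&(abs(Z-.072)<.003)&(X>.47)&(X<.55); x=np.sort(X[k]); 
    if len(x)>3:
        i=np.argmax(np.diff(x)); print(y,'strip edge',x[i].round(4),'fence',x[i+1].round(4),'strip z',Z[(abs(Y-y)<.0015)&(X>.486)&(X<.5)].mean())
m=(Z>.085)&(Z<.15)&(abs(P0[...,0]-.515)<.03)&(abs(Y+.073)<.022)
Q=P0[m]; zt=np.percentile(Q[:,2],95); H=Q[Q[:,2]>zt-.004]
print(zt,np.median(H,0),cv2.minAreaRect((H[:,:2]*1000).astype(np.float32)),sense()['tool_pos'])
cv2.imwrite('pics/w5c.png',cv2.resize(g['frame'][130:290,150:360][...,::-1],None,fx=3,fy=3))
E
```

```text
time_s: 13.13
tool_pos: [0.5112, -0.0999, 0.1965]
tcp_rot: [0.021, 1.0, 0.0, 0.002]
ft_force: [-0.9, 0.3, -0.5]
finger_gap: 0.008
gripper_force: 0.0
-0.115 strip edge 0.5011 fence 0.5164 strip z 0.2870538283661065
-0.1 strip edge 0.5008 fence 0.5163 strip z 0.28591725762478126
-0.05 strip edge 0.5015 fence 0.5167 strip z 0.2933574811870765
-0.038 strip edge 0.5012 fence 0.5167 strip z 0.28351767652319926
0.11267498578870062 [ 0.50832708 -0.10022486  0.11169376] ((508.69287109375, -99.89222717285156), (30.1834716796875, 23.433794021606445), 87.30025482177734) [ 0.51012094 -0.09976014  0.19520962]
```

View pics/w5c.png

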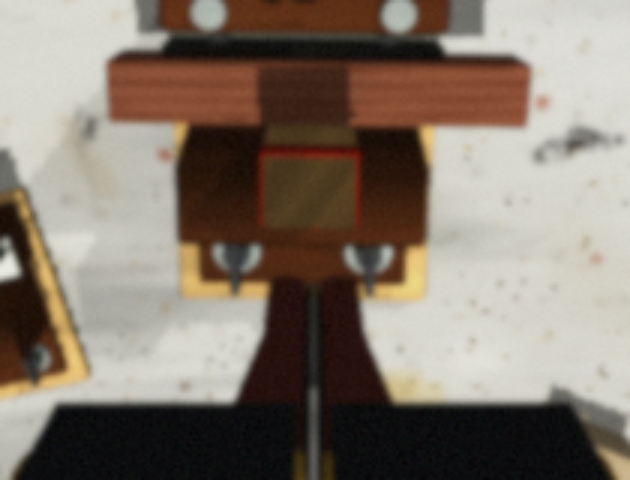

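The wedge went 6 mm deeper under a 24 N push and stayed there after the fingers lifted. The strip is still square in the jig, pressed into the pad. Handing in.

```bash
python3 -c "
from station import hand_in; print(hand_in())"
```

```text
the job is handed in; nothing more can be done
None
```

The wedge was let go loose about 49 mm deep, then pressed 6 mm deeper at about 24 N; it held with the arm clear and the strip sitting in the jig, and the job was handed in at about 13 s with no verdict shown.

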